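# Set out the salsa ingredients

## Task

Set out the salsa things in this order. Stand the blue bowl in the middle of the dark wooden tray, midway between the two spice jars; then put the green tomatillo in the bowl; then lay the dark poblano pepper across the middle of the cutting board's white part, running from long edge to long edge like a short bar across the board; and last set the onion half, cut side down, on the white midway between the pepper and the red end of the board. Set each thing down gently without dropping it, and leave the jars and the small pumpkin where they stand.

Things in the scene. Friction and masses are not known exactly. Their poses are not given: they have to be found in the camera images.
- board: Fixed cutting board lying on the table, 150 mm (its x, short way) by 260 mm (its y, long way), 12 mm thick. White from y = -130 to +90 mm, red end from +90 to +130 mm. Origin: centre of the underside of the whole board, so the middle of the white part is at y = -20 mm; z up.
- tray: Fixed dark wooden tray, a plain flat slab without rims, 100 mm (its x) by 250 mm (its y), 8 mm thick. The two spice jars stand on it near its two ends, about 90 mm either side of its middle along y. Origin: centre of the underside; z up.
- bowl: Loose blue ceramic bowl, small, round and straight-sided: outside diameter 66 mm, 22 mm high, wall 4 mm, floor 5 mm thick, about 90 g. Starts empty on the table. Origin: centre of the underside; z up.
- tomatillo: Loose bright green tomatillo standing upright on its small flat bottom: largest diameter 46 mm from 24 to 32 mm above its bottom, 56 mm high, tapering to 28 mm across at the bottom, about 60 g. Origin: centre of the underside; z up.
- poblano: Loose very dark green poblano pepper lying on its flattened side: body 100 mm long (its x), round section of 40 mm diameter from x = -34 to +14 mm, tapering to a point at +50 mm; a thin stem sticks out 17 mm at the -x end. 41 mm high, about 80 g. Origin: underside at the middle of its length; z up.
- onion: Loose cream-white half onion lying cut side down: diameter 52 mm (straight sides from 6 to 16 mm above the cut), domed, 36 mm high plus a small brown tip, about 70 g. Origin: centre of the cut face; z up.
- jar_red: Spice jar with red-brown contents and a shiny steel lid, diameter 46 mm, 70 mm high, loose, standing on the tray. Stays where it is. Origin: centre of the underside.
- jar_tan: Spice jar with tan contents and a shiny steel lid, diameter 46 mm, 70 mm high, loose, standing on the tray. Stays where it is. Origin: centre of the underside.
- pumpkin: Small orange pumpkin with pale stripes, diameter 61 mm, 40 mm high plus a 16 mm stem, loose on the table between the tray and the board. Stays where it is. Origin: centre of the underside.
Mind the look-alikes: they are no part of the job. Leave any purple look-alike of the onion alone.

How it is judged:
By the outcome, as a careful person would: the job done as asked, in the order asked, and still so for the second after the job is handed in, with the robot touching nothing.
It also fails if it takes over 112 s, if anything falls off the work surface, if the arm or the gripper's body presses on something with over 40 N, if the wrist force passes 120 N, or if a joint passes its speed limit or range.

## Robot

A 6-joint arm with a two-finger parallel gripper is mounted at the origin on the work surface. World frame = base frame: x ahead of the robot, y to its left, z up, the work surface at z = 0. Lengths are in mm, angles in rad, forces in N, time in s.
With the tool pointing down it reaches from about 350 to 725 mm from the base axis. Payload 6 kg.
Tool frame: the origin (TCP) lies midway between the tips of the shut fingers; the grasp point (between the pads) lies 19 mm behind it; x points along the fingers, z is the direction in which the jaws open and shut, and the axes are right-handed (so a half turn about x gives the same grasp; the last joint's range is limited). The gripper opens to 85 mm and grips with 20 to 120 N. Pads are 22 mm wide; open, the fingers measure 114 mm over their backs; the gripper's body (76 mm by 85 mm) begins 54 mm behind the grasp point. The pads swing forward as they close: fully open they stand 13 mm farther back than shut.
Start: joints at [1.524, 0.04, 0.085, 0, -1.615, -0.334], TCP at [222.971, 557.008, 231.261] pointing down, gripper open.
Joint ranges: [-2.56, 2.56], [-1.29, 2.01], [-1.08, 1.49], [-3.29, 1.98], [-2.81, -0.18], [-2.99, 2.99]. Speed limits (rad/s): [2.57, 2.57, 3.01, 3.14, 3.14, 3.14].

## Interface

Orientations are given as a 3x3 rotation matrix whose columns are the frame's x, y, z axes.
In Python, from plant import ctrl, vision, order gives the robot as it stands.
- The arm moves only by the tool send_rows, never from a script. Its argument "series" is a list of rows, each an object with "delta_pos": the shift along the tool's x, y, z in cm, a list of three; "rotation": the turn, a rotation vector about the tool's x, y, z in degrees, a list of three; "claw": the gripper command: -1 is shut, 1 is fully open, values between are in proportion. A call has 1 to 20 rows; each row shifts and turns the commanded pose from where the row before left it, along the tool's axes as they then stand; what a row does not reach is not made up. A row lasts 1/8 s, in which the tool goes at most 62.5 mm and 10.7 degrees, less where a joint would pass 70% of its speed; a pose out of reach is approached as far as the arm can. A call with a gripper value outside its range is refused whole. The fingers move at their own pace and stop on an object; "force" is the grip in N (left out, the last holds). Time passes only in rows, so rows that do not move let the fingers close. It gives the time, the measured TCP pose, the force and the opening at its end, in the units of the state.
- ctrl.state(): the state, without advancing time (a new reading comes with each control period).
- vision.get_image(name): name is "side" or "top" or "wrist"; returns the picture (384x512x3 uint8, blue, green, red); there is no depth.
- vision.camera_model(name): a dict with "fx", "fy", "cx", "cy" (pixels), "world_to_cam" (4x4, takes a point from world to camera coordinates). Camera axes: x right, y down, z forward; pixel columns grow to the right and rows downward; lengths in mm; the calibration is good to about 2 mm. A picture is of the moment at which its call begins: read the wrist's pose just before it. camera_model takes no time and is no camera call; for the wrist camera it gives the pose at the moment of the call.
- order.close_job(): hands the job in, once; it reports no verdict.
The state is a dict: "time_s": time; "joint_pos": joint angles; "qvel": joint speeds; "joint_torque": joint torques, N m; "eef_pos": TCP position; "orientation": TCP orientation; "contact_force": force on the tool from outside, world axes, zero at the start; "torque": the same for the moment, N m; "gripper_width": finger opening in mm.
Only numpy, scipy, OpenCV 4.12 (cv2) and the standard library are available. Lean on these libraries where they do the work, as an engineer would, in place of code of your own. Each camera call takes 0.05 s, during which the arm holds its last target. There are 200 camera calls.

## Working session

There is one attempt and no reset: what is moved stays moved. The work goes in short steps, Python scripts to look and compute and a tool call to move; the robot and the scene stay as the last step left them, time stands still between calls to the robot, and variables do not carry over. Pictures are saved under pics/ and viewed, on a budget of 14 in all, crops included, one or two more only if the job needs it, and the job is handed in when it is done.

Besides the shell and the picture viewer there is one more tool, called by a JSON object that holds its "method" and its "body". send_rows: Moves the arm, as the interface text tells. Its arguments: {"type":"object","properties":{"series":{"type":"array"},"force":{"type":"number"}},"required":["series"]}

```bash
mkdir -p pics; ls; python3 - <<'E'
from plant import ctrl,vision
import cv2,numpy as np
s=ctrl.state();print(s['time_s'],s['eef_pos'],np.round(s['orientation'],3).tolist(),s['gripper_width'])
for n in ('top','side'):
    m=vision.camera_model(n);print(n,m['fx'],m['cx'],m['cy'],np.round(m['world_to_cam'],3).tolist())
    cv2.imwrite(f'pics/{n}0.png',cv2.resize(vision.get_image(n),(800,600),interpolation=cv2.INTER_CUBIC))
E
```

```text
pics
0.0 [222.80070527 556.744962   230.24312568] [[-0.001, 0.928, -0.372], [-0.002, -0.372, -0.928], [-1.0, 0.0, 0.002]] 85.54400282635872
top 364.6215543528689 254.0020707107591 191.99831216694145 [[-0.021, -1.0, 0.001, 21.099], [-0.996, 0.021, -0.091, 450.259], [0.091, -0.003, -0.996, 911.534], [0.0, 0.0, 0.0, 1.0]]
side 367.63165655116234 257.68394964369776 193.38942798669987 [[-0.994, -0.109, -0.0, 475.04], [-0.073, 0.667, -0.741, 68.125], [0.081, -0.737, -0.671, 882.719], [0.0, 0.0, 0.0, 1.0]]
```

View pics/top0.png

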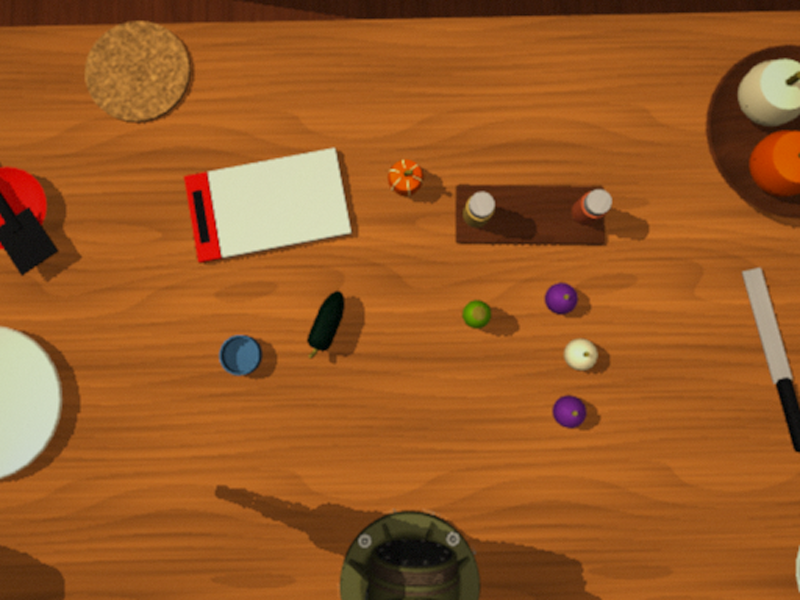

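View pics/side0.png

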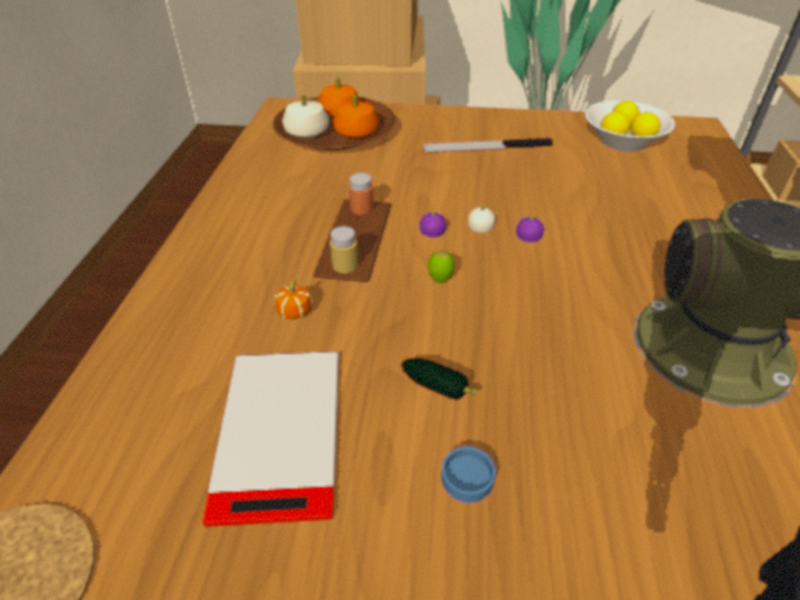

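Top view (x up, y left), in 800x600 pixels: bowl (240,355), poblano (326,322) with its stem at lower left, tomatillo (477,314), board centred near (270,205) with the red end on the left, tray (531,214), pumpkin (405,177). Onion candidates are purple (562,298), cream (581,354) and purple (570,411). The cream one fits "cream-white half onion". Next I'll measure by fitting silhouettes in both views.

```bash
cat > h.py <<'E'
import numpy as np, cv2
from scipy.optimize import least_squares
def proj(m,P):
    c=P@m['world_to_cam'][:3,:3].T+m['world_to_cam'][:3,3]
    return np.c_[m['fx']*c[:,0]/c[:,2]+m['cx'],m['fy']*c[:,1]/c[:,2]+m['cy']]
def unproj(m,uv,z):
    R=m['world_to_cam'][:3,:3];t=m['world_to_cam'][:3,3];uv=np.atleast_2d(uv).astype(float)
    d=np.c_[(uv[:,0]-m['cx'])/m['fx'],(uv[:,1]-m['cy'])/m['fy'],np.ones(len(uv))]@R
    o=-R.T@t
    return o+d*((z-o[2])/d[:,2])[:,None]
def rev(prof):  # [(z,r)] surface of revolution about z
    a=np.linspace(0,2*np.pi,40,endpoint=False)
    return np.concatenate([np.c_[r*np.cos(a),r*np.sin(a),0*a+z] for z,r in prof])
pa=[(-50,8),(-34,20),(14,20),(35,10),(50,1)]
SH=dict(bowl=rev([(0,33),(22,33)]),tomatillo=rev([(0,14),(12,20),(24,23),(32,23),(48,15),(56,4)]),
 onion=rev([(0,24),(6,26),(16,26),(28,18),(36,4)]),jar=rev([(0,23),(70,23)]),
 poblano=np.concatenate([np.c_[np.full(40,x),r*np.cos(a),21+r*np.sin(a)] for x,r in pa for a in [np.linspace(0,6.28,40)]]))
# hsv ranges, search box by top/side pixel (512x384) centre
HSV=dict(bowl=((95,60,30),(125,255,255)),tomatillo=((35,120,40),(60,255,255)),onion=((15,0,120),(60,110,255)),
 poblano=((40,60,0),(100,255,70)))
def mask(img,name,uv,rad):
    h=cv2.cvtColor(img,cv2.COLOR_BGR2HSV);k=cv2.inRange(h,*map(np.array,HSV[name]))
    k=cv2.morphologyEx(k,cv2.MORPH_CLOSE,np.ones((3,3)))
    w=np.zeros_like(k);cv2.circle(w,tuple(int(v) for v in uv),rad,255,-1);k&=w
    n,l,s,c=cv2.connectedComponentsWithStats(k)
    i=1+np.argmax(s[1:,4]);return (l==i).astype(np.uint8)*255
def hull(m,P):
    H=cv2.convexHull(proj(m,P).astype(np.float32))[:,0];M=cv2.moments(H);return np.array([M['m10'],M['m01']])/M['m00'],M['m00']
def cen(k):
    p=cv2.findContours(k,cv2.RETR_EXTERNAL,cv2.CHAIN_APPROX_NONE)[0][0]
    H=cv2.convexHull(p);f=cv2.fillConvexPoly(np.zeros_like(k),H,1);M=cv2.moments(f,True)
    return np.array([M['m10'],M['m01']])/M['m00'],M['m00']
def fit(name,views,z0,xy0,yaw=0):
    S=SH[name];c,s=np.cos(yaw),np.sin(yaw);S=S@np.array([[c,s,0],[-s,c,0],[0,0,1]])
    obs=[(m,cen(k)) for m,k in views]
    f=lambda p:np.concatenate([hull(m,S+[p[0],p[1],z0])[0]-o[0] for m,o in obs])
    r=least_squares(f,xy0)
    return r.x,np.round(f(r.x),2),[(round(o[1]),round(hull(m,S+[*r.x,z0])[1])) for m,o in obs]
E
cat > m.py <<'E'
from h import *
from plant import vision
q=.64
I={n:vision.get_image(n) for n in('top','side')};C={n:vision.camera_model(n) for n in I}
px=dict(bowl=((240,355),(469,473)),tomatillo=((477,314),(441,266)),onion=((581,354),(482,220)),poblano=((326,322),(437,378)))
for n,(a,b) in px.items():
    uv=[np.array(a)*q,np.array(b)*q]
    ks=[mask(I[v],n,u,40 if n in('poblano','bowl') else 18) for v,u in zip(I,uv)]
    views=list(zip(C.values(),ks));yaw=0
    xy0=unproj(C['top'],uv[0],20)[0,:2]
    if n=='poblano':
        for v,k in zip(C.values(),ks):
            p=np.argwhere(k>0)[:,::-1];w=unproj(v,p,21)[:,:2];w=w-w.mean(0);ev=np.linalg.eigh(np.cov(w.T))[1][:,1]
            print('yaw',np.degrees(np.arctan2(ev[1],ev[0])),'skew',np.mean((w@ev)**3))
            if v is C['top']: yaw=np.arctan2(ev[1],ev[0]); yaw=yaw if np.cos(yaw)>0 else yaw+np.pi
    print(n,*fit(n,views,0,xy0,yaw),[np.round(fit(n,[v],0,xy0,yaw)[0],1).tolist() for v in views])
def quad(k,z,n,ctr):
    k=k.astype(np.uint8)
    nn,l,s,c=cv2.connectedComponentsWithStats(k);i=l[int(ctr[1]),int(ctr[0])]
    p=cv2.findContours((l==i).astype(np.uint8),cv2.RETR_EXTERNAL,cv2.CHAIN_APPROX_NONE)[0][0][:,0]
    r=cv2.minAreaRect(unproj(C[n],p,z)[:,:2].astype(np.float32));print(n,[np.round(x,1) for x in r])
for n,c in(('top',(178,130)),('side',(178,270))):
    h=cv2.cvtColor(I[n],cv2.COLOR_BGR2HSV);print('white',end=' ');quad((h[...,1]<60)&(h[...,2]>120),12,n,c)
for n,c in(('top',(340,130)),('side',(235,155))):
    h=cv2.cvtColor(I[n],cv2.COLOR_BGR2HSV);print('tray',I[n][c[1],c[0]],end=' ');quad(I[n][...,2]<105,8,n,c)
for n,u in(('top',[(480,201),(596,201)]),('side',[(343,236),(361,181)])): print('lids',n,unproj(C[n],np.array(u)*q,70).round(1)[:,:2].tolist())
print('pumpkin',unproj(C['top'],np.array((405,177))*q,30).round(),unproj(C['side'],np.array((293,300))*q,25).round())
E
python3 m.py
```

```text
bowl [368.46831828 267.99799719] [ 0.79 -0.52 -0.19  0.96] [(526, 584), (935, 1039)] [[367.2, 270.0], [368.2, 265.9]]
tomatillo [ 424.92628168 -118.7510314 ] [ 0.95 -0.09  0.2   0.27] [(235, 267), (215, 273)] [[424.8, -118.8], [425.5, -119.8]]
onion [ 356.59389448 -287.60721685] [0.29 0.05 0.04 0.97] [(316, 350), (238, 217)] [[356.7, -286.9], [356.4, -285.3]]
yaw 157.08097792669437 skew -1905.114725886295
yaw 154.44421601921096 skew -2054.554532929016
poblano [418.6640734  126.51092706] [-0.45  1.25  1.64  2.  ] [(481, 494), (579, 648)] [[421.7, 125.3], [417.3, 127.1]]
white top [array([620.7, 206.3]), array([147. , 217.7]), np.float64(9.8)]
white side [array([622.6, 204.2]), array([149.8, 219.2]), np.float64(9.7)]
tray [13 36 79] top [array([ 590.9, -215.8]), array([249.9,  98.9]), np.float64(88.8)]
tray [29 51 85] side [array([ 567., -187.]), array([109.9,  43.8]), np.float64(89.5)]
lids top [[599.7, -122.4], [595.9, -304.9]]
lids side [[594.1, -128.6], [593.1, -311.8]]
pumpkin [[653.  -6.  30.]] [[656.  -8.  25.]]
```

```bash
cat > go.py <<'E'
import sys,numpy as np
from plant import ctrl
def go(x,y,z,jaw=None):
    s=ctrl.state();R=np.array(s['orientation']);p=np.array(s['eef_pos'])
    cur=np.degrees(np.arctan2(R[1,2],R[0,2]))
    print('t %.2f p %s jaw %.1f w %.1f F %s q1,q6 %.2f %.2f'%(s['time_s'],p.round(1),cur,s['gripper_width'],np.round(s['contact_force'],1),s['joint_pos'][0],s['joint_pos'][5]))
    rot=0
    if jaw is not None:
        rot=-((jaw-cur+90)%180-90); 
        a=np.radians(rot);c,sn=np.cos(a),np.sin(a);R=R@np.array([[1,0,0],[0,c,-sn],[0,sn,c]])
    d=R.T@(np.array([x,y,z])-p)
    print('tilt',R[:,0].round(3),'rot_x %.1f'%rot,'delta cm after rot',(d/10).round(2),'(opposite turn: %.1f)'%(rot-180*np.sign(rot or 1)))
if __name__=='__main__': go(*map(float,sys.argv[1:]))
E
python3 go.py 368 268 180 0
```

```text
t 0.20 p [222.9 556.9 230.7] jaw -111.8 w 85.3 F [-0.3  1.   0.1] q1,q6 1.52 -0.33
tilt [-0.    -0.001 -1.   ] rot_x 68.2 delta cm after rot [  5.09  28.88 -14.51] (opposite turn: -111.8)
```

{"method": "send_rows", "body": {"series": [{"delta_pos": [0, 0, 0], "rotation": [9.75, 0, 0], "claw": 1}, {"delta_pos": [0, 0, 0], "rotation": [9.75, 0, 0], "claw": 1}, {"delta_pos": [0, 0, 0], "rotation": [9.75, 0, 0], "claw": 1}, {"delta_pos": [0, 0, 0], "rotation": [9.75, 0, 0], "claw": 1}, {"delta_pos": [0, 0, 0], "rotation": [9.75, 0, 0], "claw": 1}, {"delta_pos": [0, 0, 0], "rotation": [9.75, 0, 0], "claw": 1}, {"delta_pos": [0, 0, 0], "rotation": [9.75, 0, 0], "claw": 1}, {"delta_pos": [0.85, 4.8, -2.4], "rotation": [0, 0, 0], "claw": 1}, {"delta_pos": [0.85, 4.8, -2.4], "rotation": [0, 0, 0], "claw": 1}, {"delta_pos": [0.85, 4.8, -2.4], "rotation": [0, 0, 0], "claw": 1}, {"delta_pos": [0.85, 4.8, -2.4], "rotation": [0, 0, 0], "claw": 1}, {"delta_pos": [0.85, 4.8, -2.4], "rotation": [0, 0, 0], "claw": 1}, {"delta_pos": [0.85, 4.8, -2.4], "rotation": [0, 0, 0], "claw": 1}, {"delta_pos": [0, 0, 0], "rotation": [0, 0, 0], "claw": 1}, {"delta_pos": [0, 0, 0], "rotation": [0, 0, 0], "claw": 1}]}}

```text
time_s: 2.08
eef_pos: [366.7, 268.9, 180.4]
orientation: [[0.0, -0.002, -1.0], [0.0, -1.0, 0.002], [-1.0, -0.0, -0.0]]
contact_force: [0.1, -0.2, 0.2]
gripper_width: 85.4
```

```bash
python3 - <<'E'
from h import *
from plant import vision
m=vision.camera_model('wrist');i=vision.get_image('wrist');cv2.imwrite('pics/w1.png',i)
print(m['fx'],m['world_to_cam'].round(3).tolist() if hasattr(m['world_to_cam'],'round') else m['world_to_cam'])
print('predicted bowl px',proj(m,np.array([[368,268,22.]])))
E
python3 go.py 368 268 0 0
```

```text
319.1462520673611 [[-1.0, 0.002, 0.0, 366.573], [0.002, 0.96, 0.279, -281.334], [0.0, 0.279, -0.96, 256.587], [0.0, 0.0, 0.0, 1.0]]
predicted bowl px [[253.15540463 178.04504368]]
t 2.12 p [366.4 269.4 180.4] jaw 180.0 w 85.7 F [-0.2 -0.8 -0.4] q1,q6 1.08 -1.08
tilt [-0.  0. -1.] rot_x -0.0 delta cm after rot [18.04  0.14 -0.16] (opposite turn: 180.0)
```

View pics/w1.png

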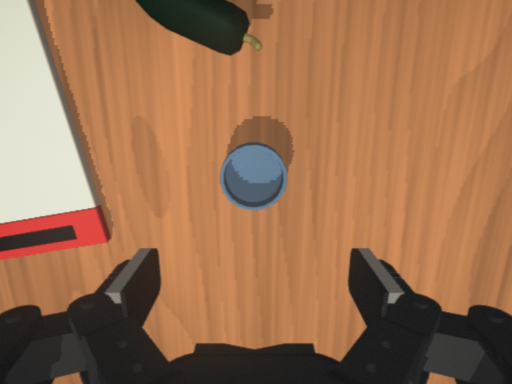

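The wrist view shows the bowl rim centred at (254,176), predicted (253,178), so it agrees to about 1–2 mm. Descending.

{"method": "send_rows", "body": {"series": [{"delta_pos": [4.5, 0.1, -0.1], "rotation": [0, 0, 0], "claw": 1}, {"delta_pos": [4.5, 0, 0], "rotation": [0, 0, 0], "claw": 1}, {"delta_pos": [4.5, 0, 0], "rotation": [0, 0, 0], "claw": 1}, {"delta_pos": [2.5, 0, 0], "rotation": [0, 0, 0], "claw": 1}, {"delta_pos": [1.5, 0, 0], "rotation": [0, 0, 0], "claw": 1}, {"delta_pos": [0.4, 0, 0], "rotation": [0, 0, 0], "claw": 1}, {"delta_pos": [0, 0, 0], "rotation": [0, 0, 0], "claw": 0.5}, {"delta_pos": [0, 0, 0], "rotation": [0, 0, 0], "claw": 0.3}, {"delta_pos": [0, 0, 0], "rotation": [0, 0, 0], "claw": 0}, {"delta_pos": [0, 0, 0], "rotation": [0, 0, 0], "claw": 0}, {"delta_pos": [0, 0, 0], "rotation": [0, 0, 0], "claw": 0}], "force": 30}}

```text
time_s: 3.5
eef_pos: [368.3, 268.7, 2.8]
orientation: [[0.002, -0.001, -1.0], [0.002, -1.0, 0.001], [-1.0, -0.002, -0.002]]
contact_force: [-2.5, 1.5, 5.5]
gripper_width: 64.9
```

{"method": "send_rows", "body": {"series": [{"delta_pos": [-1.0, 0, 0], "rotation": [0, 0, 0], "claw": 0}, {"delta_pos": [-3.0, 0, 0], "rotation": [0, 0, 0], "claw": 0}, {"delta_pos": [-4.0, 0, 0], "rotation": [0, 0, 0], "claw": 0}, {"delta_pos": [-4.0, 0, 0], "rotation": [0, 0, 0], "claw": 0}, {"delta_pos": [0, 0, 0], "rotation": [0, 0, 0], "claw": 0}]}}

```text
time_s: 4.12
eef_pos: [368.9, 269.0, 125.3]
orientation: [[0.004, -0.001, -1.0], [0.005, -1.0, 0.001], [-1.0, -0.005, -0.004]]
contact_force: [0.1, 0.3, -1.5]
gripper_width: 64.9
```

```bash
python3 go.py 592 -216.5 120 -1
```

```text
t 4.12 p [368.9 269.  125.3] jaw 179.9 w 64.9 F [ 0.1  0.3 -1.5] q1,q6 1.08 -1.08
tilt [ 0.004  0.005 -1.   ] rot_x 0.9 delta cm after rot [  0.39  48.16 -23.16] (opposite turn: -179.1)
```

12 rows of 4.01 cm / -1.93 cm.

{"method": "send_rows", "body": {"series": [{"delta_pos": [0, 2, -1], "rotation": [0.9, 0, 0], "claw": 0}, {"delta_pos": [0, 4.2, -2.0], "rotation": [0, 0, 0], "claw": 0}, {"delta_pos": [0, 4.2, -2.0], "rotation": [0, 0, 0], "claw": 0}, {"delta_pos": [0, 4.2, -2.0], "rotation": [0, 0, 0], "claw": 0}, {"delta_pos": [0, 4.2, -2.0], "rotation": [0, 0, 0], "claw": 0}, {"delta_pos": [0, 4.2, -2.0], "rotation": [0, 0, 0], "claw": 0}, {"delta_pos": [0, 4.2, -2.0], "rotation": [0, 0, 0], "claw": 0}, {"delta_pos": [0, 4.2, -2.0], "rotation": [0, 0, 0], "claw": 0}, {"delta_pos": [0, 4.2, -2.0], "rotation": [0, 0, 0], "claw": 0}, {"delta_pos": [0, 4.2, -2.0], "rotation": [0, 0, 0], "claw": 0}, {"delta_pos": [0, 4.2, -2.0], "rotation": [0, 0, 0], "claw": 0}, {"delta_pos": [0, 3.0, -1.6], "rotation": [0, 0, 0], "claw": 0}, {"delta_pos": [0, 1.1, -0.5], "rotation": [0, 0, 0], "claw": 0}, {"delta_pos": [0, 0, 0], "rotation": [0, 0, 0], "claw": 0}, {"delta_pos": [0, 0, 0], "rotation": [0, 0, 0], "claw": 0}]}}

```text
time_s: 6.0
eef_pos: [590.5, -215.9, 121.2]
orientation: [[-0.0, -0.016, -1.0], [0.0, -1.0, 0.016], [-1.0, -0.0, 0.0]]
contact_force: [-0.2, -0.3, -0.7]
gripper_width: 64.8
```

```bash
python3 - <<'E'
from h import *
from plant import vision
m=vision.camera_model('wrist');i=vision.get_image('wrist');cv2.imwrite('pics/w2.png',i)
print('pred tray mid,jar lid guesses',proj(m,np.array([[592,-216.5,8.],[597,-125,70],[594,-308,70]])).round())
np.savez('w2.npz',W=m['world_to_cam'],k=[m['fx'],m['fy'],m['cx'],m['cy']])
E
python3 go.py 592 -216.5 10 -1
```

```text
pred tray mid,jar lid guesses [[253. 191.]
 [248. 334.]
 [246.  65.]]
t 6.05 p [ 590.6 -215.8  121.5] jaw 179.1 w 65.0 F [ 0.4  0.3 -0.8] q1,q6 -0.03 0.02
tilt [ 0.  0. -1.] rot_x 0.1 delta cm after rot [11.15  0.07 -0.14] (opposite turn: -179.9)
```

View pics/w2.png

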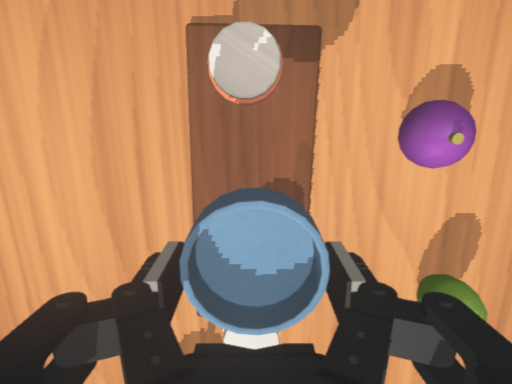

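The bowl is held centred in the jaws. The far jar's lid is at (245,60), the tray's far edge at row 25, and its sides at (190,150) and (315,150).

```bash
python3 - <<'E'
from h import *
d=np.load('w2.npz');k=d['k'];m=dict(fx=k[0],fy=k[1],cx=k[2],cy=k[3],world_to_cam=d['W'])
i=cv2.imread('pics/w2.png').astype(int)
for r in(140,170):
    g=np.abs(np.diff(cv2.GaussianBlur(i[r-3:r+4,:,2].mean(0).astype(np.float32)[None],(5,1),0)[0]))
    a=150+g[150:240].argmax();b=290+g[290:340].argmax();print(r,a,b,unproj(m,[(a+.5,r),(b+.5,r)],8).round(1)[:,:2].tolist())
for c in(200,305):
    g=np.abs(np.diff(i[:60,c-3:c+4,2].mean(1)));r=g.argmax();print(c,r,unproj(m,[(c,r+.5)],8).round(1))
print('lid',unproj(m,[(245,60)],70).round(1))
E
```

```text
140 189 314 [[641.9, -259.4], [541.9, -257.8]]
170 190 312 [[642.9, -235.0], [542.6, -233.3]]
200 15 [[ 627.8 -348.3    8. ]]
305 24 [[ 551.8 -341.2    8. ]]
lid [[ 594.6 -310.6   70. ]]
```

{"method": "send_rows", "body": {"series": [{"delta_pos": [3.5, 0.1, -0.15], "rotation": [0, 0, 0], "claw": 0}, {"delta_pos": [3.5, 0, 0], "rotation": [0, 0, 0], "claw": 0}, {"delta_pos": [2.0, 0, 0], "rotation": [0, 0, 0], "claw": 0}, {"delta_pos": [1.0, 0, 0], "rotation": [0, 0, 0], "claw": 0}, {"delta_pos": [0.5, 0, 0], "rotation": [0, 0, 0], "claw": 0}, {"delta_pos": [0.2, 0, 0], "rotation": [0, 0, 0], "claw": 0}, {"delta_pos": [0.1, 0, 0], "rotation": [0, 0, 0], "claw": 0}, {"delta_pos": [0, 0, 0], "rotation": [0, 0, 0], "claw": 0}, {"delta_pos": [0, 0, 0], "rotation": [0, 0, 0], "claw": 0}]}}

```text
time_s: 7.18
eef_pos: [592.4, -217.9, 13.7]
orientation: [[0.001, -0.017, -1.0], [-0.0, -1.0, 0.017], [-1.0, 0.0, -0.001]]
contact_force: [0.0, -0.5, -0.7]
gripper_width: 65.3
```

{"method": "send_rows", "body": {"series": [{"delta_pos": [0.1, 0, 0], "rotation": [0, 0, 0], "claw": 0}, {"delta_pos": [0.1, 0, 0], "rotation": [0, 0, 0], "claw": 0}, {"delta_pos": [0, 0, 0], "rotation": [0, 0, 0], "claw": 0}]}}

```text
time_s: 7.55
eef_pos: [592.2, -217.9, 11.2]
orientation: [[-0.0, -0.017, -1.0], [-0.0, -1.0, 0.017], [-1.0, 0.0, 0.0]]
contact_force: [-0.4, -0.4, -0.5]
gripper_width: 65.1
```

{"method": "send_rows", "body": {"series": [{"delta_pos": [0.07, 0, 0], "rotation": [0, 0, 0], "claw": 0}, {"delta_pos": [0.05, 0, 0], "rotation": [0, 0, 0], "claw": 0}, {"delta_pos": [0, 0, 0], "rotation": [0, 0, 0], "claw": 0}]}}

```text
time_s: 7.92
eef_pos: [592.3, -218.0, 10.9]
orientation: [[0.0, -0.017, -1.0], [-0.0, -1.0, 0.017], [-1.0, 0.0, -0.0]]
contact_force: [-2.1, 0.5, 4.3]
gripper_width: 65.0
```

Contact at about 5 N. Releasing.

{"method": "send_rows", "body": {"series": [{"delta_pos": [0, 0, 0], "rotation": [0, 0, 0], "claw": 0.6}, {"delta_pos": [0, 0, 0], "rotation": [0, 0, 0], "claw": 0.8}, {"delta_pos": [0, 0, 0], "rotation": [0, 0, 0], "claw": 1}, {"delta_pos": [0, 0, 0], "rotation": [0, 0, 0], "claw": 1}, {"delta_pos": [0, 0, 0], "rotation": [0, 0, 0], "claw": 1}, {"delta_pos": [-2, 0, 0], "rotation": [0, 0, 0], "claw": 1}, {"delta_pos": [-5, 0, 0], "rotation": [0, 0, 0], "claw": 1}, {"delta_pos": [-5, 0, 0], "rotation": [0, 0, 0], "claw": 1}, {"delta_pos": [-2, 0, 0], "rotation": [0, 0, 0], "claw": 1}, {"delta_pos": [0, 0, 0], "rotation": [0, 0, 0], "claw": 1}]}}

```text
time_s: 9.18
eef_pos: [593.2, -218.1, 153.3]
orientation: [[0.005, -0.017, -1.0], [-0.001, -1.0, 0.017], [-1.0, 0.001, -0.005]]
contact_force: [-0.5, -0.6, -0.0]
gripper_width: 85.4
```

```bash
python3 go.py 425 -119.5 150 -1
```

```text
t 9.18 p [ 593.2 -218.1  153.3] jaw 179.0 w 85.4 F [-0.5 -0.6 -0. ] q1,q6 -0.04 0.02
tilt [ 0.005 -0.001 -1.   ] rot_x 0.0 delta cm after rot [ 0.24 -9.56 16.99] (opposite turn: -180.0)
```

{"method": "send_rows", "body": {"series": [{"delta_pos": [0, -1.9, 3.4], "rotation": [0, 0, 0], "claw": 1}, {"delta_pos": [0, -2.4, 4.2], "rotation": [0, 0, 0], "claw": 1}, {"delta_pos": [0, -2.4, 4.2], "rotation": [0, 0, 0], "claw": 1}, {"delta_pos": [0, -1.9, 3.4], "rotation": [0, 0, 0], "claw": 1}, {"delta_pos": [0, -1.0, 1.8], "rotation": [0, 0, 0], "claw": 1}, {"delta_pos": [0, 0, 0], "rotation": [0, 0, 0], "claw": 1}, {"delta_pos": [0, 0, 0], "rotation": [0, 0, 0], "claw": 1}]}}

```text
time_s: 10.05
eef_pos: [424.0, -119.1, 149.5]
orientation: [[-0.001, -0.017, -1.0], [-0.0, -1.0, 0.017], [-1.0, 0.0, 0.001]]
contact_force: [-0.4, 0.1, 0.7]
gripper_width: 85.6
```

```bash
python3 - <<'E'
from h import *
from plant import vision
m=vision.camera_model('wrist');i=vision.get_image('wrist');cv2.imwrite('pics/w3.png',i)
print('pred',proj(m,np.array([[425,-119.5,56.],[425,-119.5,28]])).round())
k=cv2.inRange(cv2.cvtColor(i,cv2.COLOR_BGR2HSV),np.array(HSV['tomatillo'][0]),np.array(HSV['tomatillo'][1]))
k=cv2.morphologyEx(k,cv2.MORPH_CLOSE,np.ones((15,15)))
print(fit('tomatillo',[(m,k)],0,[425,-119]))
t=vision.get_image('top');m=vision.camera_model('top')
a=mask(t,'bowl',proj(m,np.array([[592,-217,20.]]))[0],30);print('bowl',fit('bowl',[(m,a)],8,[592,-217]))
s=vision.get_image('side');m=vision.camera_model('side')
a=mask(s,'bowl',proj(m,np.array([[592,-217,20.]]))[0],30);print('bowl',fit('bowl',[(m,a)],8,[592,-217]))
E
python3 go.py 425 -119.5 20 -1
```

```text
pred [[253. 198.]
 [253. 188.]]
(array([ 425.42006788, -117.27491246]), array([-0., -0.]), [(2186, 2275)])
bowl (array([ 600.48628323, -211.19457672]), array([0., 0.]), [(363, 569)])
bowl (array([ 588.75225815, -228.85450446]), array([ 0.  , -0.01]), [(243, 363)])
t 10.20 p [ 424.1 -119.3  149.5] jaw 179.0 w 85.8 F [-0.1  0.  -0.2] q1,q6 0.19 -0.21
tilt [-0.001 -0.    -1.   ] rot_x -0.0 delta cm after rot [ 1.295e+01  1.000e-02 -1.100e-01] (opposite turn: 180.0)
```

View pics/w3.png

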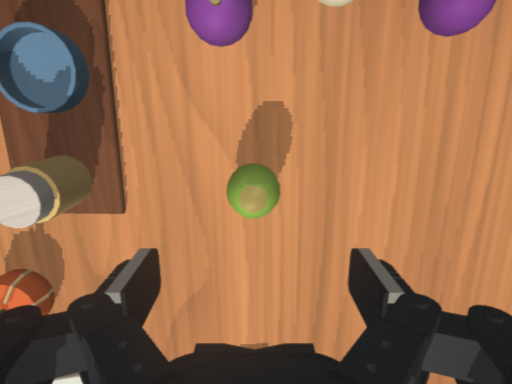

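The tomatillo is at (253,190), and the fit gives (425.4,-117.3) against (425,-119). The bowl stands on the tray upright. Descending to grip.

{"method": "send_rows", "body": {"series": [{"delta_pos": [4.0, -0.1, -0.1], "rotation": [0, 0, 0], "claw": 1}, {"delta_pos": [4.0, 0, 0], "rotation": [0, 0, 0], "claw": 1}, {"delta_pos": [3.0, 0, 0], "rotation": [0, 0, 0], "claw": 1}, {"delta_pos": [1.5, 0, 0], "rotation": [0, 0, 0], "claw": 1}, {"delta_pos": [0.4, 0, 0], "rotation": [0, 0, 0], "claw": 1}, {"delta_pos": [0, 0, 0], "rotation": [0, 0, 0], "claw": 0.3}, {"delta_pos": [0, 0, 0], "rotation": [0, 0, 0], "claw": 0}, {"delta_pos": [0, 0, 0], "rotation": [0, 0, 0], "claw": -0.2}, {"delta_pos": [0, 0, 0], "rotation": [0, 0, 0], "claw": -0.2}, {"delta_pos": [0, 0, 0], "rotation": [0, 0, 0], "claw": -0.2}, {"delta_pos": [0, 0, 0], "rotation": [0, 0, 0], "claw": -0.2}], "force": 25}}

```text
time_s: 11.58
eef_pos: [425.7, -118.1, 22.5]
orientation: [[0.002, -0.017, -1.0], [-0.0, -1.0, 0.017], [-1.0, 0.0, -0.002]]
contact_force: [-1.5, 1.1, 5.4]
gripper_width: 44.7
```

```bash
python3 go.py 425 -119.5 20 -1
```

```text
t 11.57 p [ 425.7 -118.1   22.5] jaw 179.0 w 44.7 F [-1.5  1.1  5.4] q1,q6 0.19 -0.21
tilt [ 0.002 -0.    -1.   ] rot_x 0.0 delta cm after rot [0.25 0.14 0.07] (opposite turn: -180.0)
```

{"method": "send_rows", "body": {"series": [{"delta_pos": [-1.0, 0, 0], "rotation": [0, 0, 0], "claw": -0.2}, {"delta_pos": [-3.0, 0, 0], "rotation": [0, 0, 0], "claw": -0.2}, {"delta_pos": [-5.0, 0, 0], "rotation": [0, 0, 0], "claw": -0.2}, {"delta_pos": [-4.0, 0, 0], "rotation": [0, 0, 0], "claw": -0.2}, {"delta_pos": [0, 1.0, -1.7], "rotation": [0, 0, 0], "claw": -0.2}, {"delta_pos": [0, 1.9, -3.2], "rotation": [0, 0, 0], "claw": -0.2}, {"delta_pos": [0, 2.4, -4.0], "rotation": [0, 0, 0], "claw": -0.2}, {"delta_pos": [0, 2.4, -4.0], "rotation": [0, 0, 0], "claw": -0.2}, {"delta_pos": [0, 1.5, -2.5], "rotation": [0, 0, 0], "claw": -0.2}, {"delta_pos": [0, 0.5, -0.9], "rotation": [0, 0, 0], "claw": -0.2}, {"delta_pos": [0, 0, 0], "rotation": [0, 0, 0], "claw": -0.2}, {"delta_pos": [0, 0, 0], "rotation": [0, 0, 0], "claw": -0.2}]}}

```text
time_s: 13.08
eef_pos: [585.8, -217.2, 151.7]
orientation: [[0.001, -0.016, -1.0], [0.0, -1.0, 0.016], [-1.0, -0.0, -0.001]]
contact_force: [0.1, -0.2, -0.4]
gripper_width: 43.9
```

```bash
python3 go.py 592.3 -218 39 -1; python3 - <<'E'
from plant import vision
import cv2
cv2.imwrite('pics/w4.png',vision.get_image('wrist'))
E
```

```text
t 13.07 p [ 585.8 -217.2  151.7] jaw 179.1 w 43.9 F [ 0.1 -0.2 -0.4] q1,q6 -0.04 0.02
tilt [ 0.001  0.    -1.   ] rot_x 0.1 delta cm after rot [11.27  0.06 -0.64] (opposite turn: -179.9)
```

View pics/w4.png

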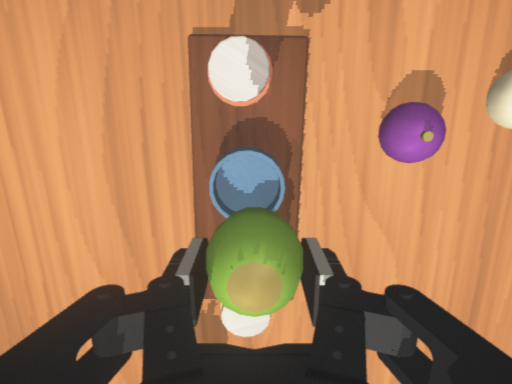

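The bowl is at about (247,186) and the tomatillo is held centred. Lowering toward the bowl.

{"method": "send_rows", "body": {"series": [{"delta_pos": [0, 0.06, -0.6], "rotation": [0, 0, 0], "claw": -0.2}, {"delta_pos": [3.0, 0, 0], "rotation": [0, 0, 0], "claw": -0.2}, {"delta_pos": [4.0, 0, 0], "rotation": [0, 0, 0], "claw": -0.2}, {"delta_pos": [2.5, 0, 0], "rotation": [0, 0, 0], "claw": -0.2}, {"delta_pos": [1.3, 0, 0], "rotation": [0, 0, 0], "claw": -0.2}, {"delta_pos": [0.4, 0, 0], "rotation": [0, 0, 0], "claw": -0.2}, {"delta_pos": [0, 0, 0], "rotation": [0, 0, 0], "claw": -0.2}, {"delta_pos": [0, 0, 0], "rotation": [0, 0, 0], "claw": -0.2}]}}

```text
time_s: 14.12
eef_pos: [593.0, -218.6, 40.5]
orientation: [[0.002, -0.017, -1.0], [-0.001, -1.0, 0.017], [-1.0, 0.001, -0.002]]
contact_force: [0.6, 0.2, -0.5]
gripper_width: 44.0
```

{"method": "send_rows", "body": {"series": [{"delta_pos": [0.2, 0, 0], "rotation": [0, 0, 0], "claw": -0.2}, {"delta_pos": [0.15, 0, 0], "rotation": [0, 0, 0], "claw": -0.2}, {"delta_pos": [0, 0, 0], "rotation": [0, 0, 0], "claw": -0.2}]}}

```text
time_s: 14.5
eef_pos: [592.3, -218.5, 35.7]
orientation: [[0.0, -0.017, -1.0], [-0.0, -1.0, 0.017], [-1.0, 0.0, -0.0]]
contact_force: [-1.2, 0.1, 0.3]
gripper_width: 44.1
```

{"method": "send_rows", "body": {"series": [{"delta_pos": [0.07, 0, 0], "rotation": [0, 0, 0], "claw": -0.2}, {"delta_pos": [0.05, 0, 0], "rotation": [0, 0, 0], "claw": -0.2}, {"delta_pos": [0, 0, 0], "rotation": [0, 0, 0], "claw": -0.2}]}}

```text
time_s: 14.88
eef_pos: [592.3, -218.6, 35.6]
orientation: [[0.0, -0.017, -1.0], [-0.001, -1.0, 0.017], [-1.0, 0.001, -0.0]]
contact_force: [-2.9, 1.1, 6.0]
gripper_width: 44.2
```

Seated at about 6 N. Releasing and rising.

{"method": "send_rows", "body": {"series": [{"delta_pos": [0, 0, 0], "rotation": [0, 0, 0], "claw": 0.1}, {"delta_pos": [0, 0, 0], "rotation": [0, 0, 0], "claw": 0.3}, {"delta_pos": [0, 0, 0], "rotation": [0, 0, 0], "claw": 0.7}, {"delta_pos": [0, 0, 0], "rotation": [0, 0, 0], "claw": 1}, {"delta_pos": [0, 0, 0], "rotation": [0, 0, 0], "claw": 1}, {"delta_pos": [0, 0, 0], "rotation": [0, 0, 0], "claw": 1}, {"delta_pos": [-2, 0, 0], "rotation": [0, 0, 0], "claw": 1}, {"delta_pos": [-5, 0, 0], "rotation": [0, 0, 0], "claw": 1}, {"delta_pos": [-5, 0, 0], "rotation": [0, 0, 0], "claw": 1}, {"delta_pos": [0, 0, 0], "rotation": [0, 0, 0], "claw": 1}]}}

```text
time_s: 16.12
eef_pos: [594.7, -219.4, 162.4]
orientation: [[0.011, -0.017, -1.0], [-0.003, -1.0, 0.017], [-1.0, 0.003, -0.011]]
contact_force: [-1.3, 0.6, -0.1]
gripper_width: 85.4
```

```bash
python3 go.py 415 128 170 66; python3 - <<'E'
from plant import vision
import cv2
cv2.imwrite('pics/w5.png',vision.get_image('wrist'))
E
```

```text
t 16.12 p [ 594.7 -219.4  162.4] jaw 179.0 w 85.4 F [-1.3  0.6 -0.1] q1,q6 -0.04 0.02
tilt [ 0.011 -0.003 -1.   ] rot_x -67.0 delta cm after rot [ -1.06 -30.54 -24.43] (opposite turn: 113.0)
```

View pics/w5.png

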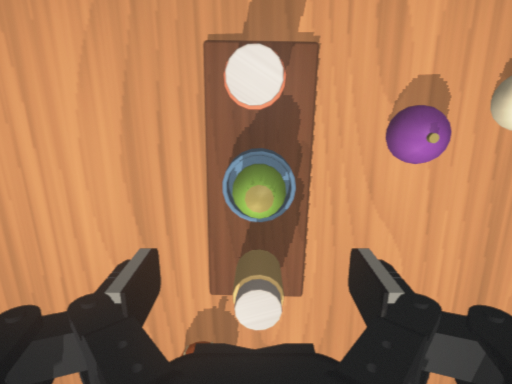

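The tomatillo stands in the bowl at (259,190), and both jars are in place. Next, the poblano.

{"method": "send_rows", "body": {"series": [{"delta_pos": [0, 0, 0], "rotation": [-9.6, 0, 0], "claw": 1}, {"delta_pos": [0, 0, 0], "rotation": [-9.6, 0, 0], "claw": 1}, {"delta_pos": [0, 0, 0], "rotation": [-9.6, 0, 0], "claw": 1}, {"delta_pos": [0, 0, 0], "rotation": [-9.6, 0, 0], "claw": 1}, {"delta_pos": [0, 0, 0], "rotation": [-9.6, 0, 0], "claw": 1}, {"delta_pos": [0, 0, 0], "rotation": [-9.6, 0, 0], "claw": 1}, {"delta_pos": [0, 0, 0], "rotation": [-9.4, 0, 0], "claw": 1}, {"delta_pos": [0, -2, -1.6], "rotation": [0, 0, 0], "claw": 1}, {"delta_pos": [0, -3.8, -3.0], "rotation": [0, 0, 0], "claw": 1}, {"delta_pos": [0, -3.8, -3.0], "rotation": [0, 0, 0], "claw": 1}, {"delta_pos": [0, -3.8, -3.0], "rotation": [0, 0, 0], "claw": 1}, {"delta_pos": [0, -3.8, -3.0], "rotation": [0, 0, 0], "claw": 1}, {"delta_pos": [0, -3.8, -3.0], "rotation": [0, 0, 0], "claw": 1}, {"delta_pos": [0, -3.8, -3.0], "rotation": [0, 0, 0], "claw": 1}, {"delta_pos": [0, -3.5, -2.8], "rotation": [0, 0, 0], "claw": 1}, {"delta_pos": [0, -2.2, -2.0], "rotation": [0, 0, 0], "claw": 1}, {"delta_pos": [0, 0, 0], "rotation": [0, 0, 0], "claw": 1}, {"delta_pos": [0, 0, 0], "rotation": [0, 0, 0], "claw": 1}]}}

```text
time_s: 18.42
eef_pos: [412.6, 128.1, 154.2]
orientation: [[-0.0, 0.914, -0.406], [-0.001, -0.406, -0.914], [-1.0, -0.0, 0.001]]
contact_force: [-0.6, -0.7, -0.4]
gripper_width: 85.2
```

```bash
python3 - <<'E'
from h import *
from plant import vision
m=vision.camera_model('wrist');i=vision.get_image('wrist')
y=np.radians(-24);c=np.array([418.7,126.5,21]);d=np.array([np.cos(y),np.sin(y),0])
P=proj(m,np.array([c+50*d,c-50*d,c,c-8*d]));print(P.round())
k=cv2.inRange(i,(0,0,0),(60,60,28));
p0=P[2];w=np.zeros_like(k);cv2.circle(w,(int(p0[0]),int(p0[1])),100,255,-1);k&=w
n,l,s,_=cv2.connectedComponentsWithStats(k);k=(l==1+s[1:,4].argmax()).astype(np.uint8)*255
k=cv2.morphologyEx(k,cv2.MORPH_OPEN,np.ones((7,7)))
q=np.argwhere(k>0)[:,::-1];u=unproj(m,q,21)[:,:2];v=u-u.mean(0);e=np.linalg.eigh(np.cov(v.T))[1][:,1];e*=np.sign(e[0])
t=v@e;print('yaw',np.degrees(np.arctan2(e[1],e[0])),'len',np.ptp(t),'mid',u.mean(0)+e*(t.max()+t.min())/2, 'fit',fit('poblano',[(m,k)],0,[418,126],np.arctan2(e[1],e[0])))
cv2.drawContours(i,cv2.findContours(k,0,1)[0],-1,(0,0,255),1)
for a in P: cv2.circle(i,(int(a[0]),int(a[1])),3,(0,255,255),-1)
cv2.imwrite('pics/w6.png',i)
E
python3 go.py 411.4 129.8 5 66
```

```text
[[253. 121.]
 [253. 231.]
 [253. 179.]
 [253. 188.]]
t 18.48 p [412.7 127.8 154.2] jaw -114.0 w 85.5 F [ 0.9  1.3 -0.6] q1,q6 0.77 0.38
tilt [-0.    -0.001 -1.   ] rot_x 0.0 delta cm after rot [14.92 -0.2  -0.14] (opposite turn: -180.0)Traceback (most recent call last):
  File "<stdin>", line 8, in <module>
ValueError: attempt to get argmax of an empty sequence
```

```bash
cat > pw.py <<'E'
from h import *
from plant import vision
m=vision.camera_model('wrist');i=vision.get_image('wrist')
y=np.radians(-24);c=np.array([418.7,126.5,21]);d=np.array([np.cos(y),np.sin(y),0])
P=proj(m,np.array([c+50*d,c-50*d,c,c-8*d]))
h=cv2.cvtColor(i,cv2.COLOR_BGR2HSV);print(h[179,253],i[179,253])
k=((i[...,2]<70)&(i[...,1]>i[...,2])).astype(np.uint8)*255
p0=P[2];w=np.zeros_like(k);cv2.circle(w,(int(p0[0]),int(p0[1])),90,255,-1);k&=w
k=cv2.morphologyEx(k,cv2.MORPH_OPEN,np.ones((7,7)))
n,l,s,_=cv2.connectedComponentsWithStats(k)
if n>1:
    k=(l==1+s[1:,4].argmax()).astype(np.uint8)*255
    q=np.argwhere(k>0)[:,::-1];u=unproj(m,q,21)[:,:2];v=u-u.mean(0);e=np.linalg.eigh(np.cov(v.T))[1][:,1];e*=np.sign(e[0])
    t=v@e;print('yaw',np.degrees(np.arctan2(e[1],e[0])),'len',np.ptp(t),'mid',u.mean(0)+e*(t.max()+t.min())/2, 'fit',fit('poblano',[(m,k)],0,[418,126],np.arctan2(e[1],e[0])))
    cv2.drawContours(i,cv2.findContours(k,0,1)[0],-1,(0,0,255),1)
for a in P: cv2.circle(i,(int(a[0]),int(a[1])),3,(0,255,255),-1)
cv2.imwrite('pics/w6.png',i)
E
python3 pw.py
```

```text
[42 71 47] [34 47 42]
yaw -24.48365781229189 len 72.57149675156381 mid [417.74396885 128.24739759] fit (array([421.64578035, 126.31541289]), array([-0.01,  0.01]), [(1747, 3927)])
```

View pics/w6.png

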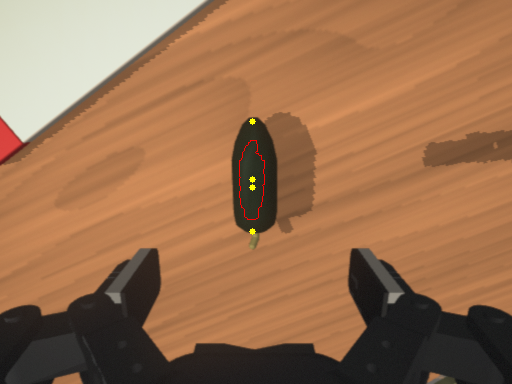

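The pepper, tip (253,118) to stem end (253,233), matches the prediction and lies square to the jaws.

{"method": "send_rows", "body": {"series": [{"delta_pos": [4.5, -0.2, -0.1], "rotation": [0, 0, 0], "claw": 1}, {"delta_pos": [4.5, 0, 0], "rotation": [0, 0, 0], "claw": 1}, {"delta_pos": [3.5, 0, 0], "rotation": [0, 0, 0], "claw": 1}, {"delta_pos": [1.8, 0, 0], "rotation": [0, 0, 0], "claw": 1}, {"delta_pos": [0.6, 0, 0], "rotation": [0, 0, 0], "claw": 1}, {"delta_pos": [0, 0, 0], "rotation": [0, 0, 0], "claw": 0.3}, {"delta_pos": [0, 0, 0], "rotation": [0, 0, 0], "claw": 0}, {"delta_pos": [0, 0, 0], "rotation": [0, 0, 0], "claw": -0.2}, {"delta_pos": [0, 0, 0], "rotation": [0, 0, 0], "claw": -0.35}, {"delta_pos": [0, 0, 0], "rotation": [0, 0, 0], "claw": -0.35}, {"delta_pos": [0, 0, 0], "rotation": [0, 0, 0], "claw": -0.35}], "force": 30}}

```text
time_s: 19.9
eef_pos: [411.9, 130.4, 6.6]
orientation: [[0.002, 0.914, -0.406], [0.001, -0.406, -0.914], [-1.0, 0.001, -0.001]]
contact_force: [-0.9, -0.7, 5.9]
gripper_width: 39.3
```

{"method": "send_rows", "body": {"series": [{"delta_pos": [-1.0, 0, 0], "rotation": [0, 0, 0], "claw": -0.35}, {"delta_pos": [-3.0, 0, 0], "rotation": [0, 0, 0], "claw": -0.35}, {"delta_pos": [-4.0, 0, 0], "rotation": [0, 0, 0], "claw": -0.35}, {"delta_pos": [-2.0, 0, 0], "rotation": [0, 0, 0], "claw": -0.35}, {"delta_pos": [0, 0, 0], "rotation": [0, 0, 0], "claw": -0.35}]}}

```text
time_s: 20.52
eef_pos: [411.9, 130.7, 107.2]
orientation: [[0.002, 0.914, -0.406], [0.002, -0.406, -0.914], [-1.0, 0.001, -0.003]]
contact_force: [-0.0, -0.4, -1.6]
gripper_width: 39.1
```

```bash
python3 go.py 613.6 204 100 100
```

```text
t 20.52 p [411.9 130.7 107.2] jaw -114.0 w 39.1 F [-0.  -0.4 -1.6] q1,q6 0.78 0.37
tilt [ 0.002  0.002 -1.   ] rot_x -34.0 delta cm after rot [ 0.78 21.13 -3.71] (opposite turn: 146.0)
```

{"method": "send_rows", "body": {"series": [{"delta_pos": [0, 0, 0], "rotation": [-8.5, 0, 0], "claw": -0.35}, {"delta_pos": [0, 0, 0], "rotation": [-8.5, 0, 0], "claw": -0.35}, {"delta_pos": [0, 0, 0], "rotation": [-8.5, 0, 0], "claw": -0.35}, {"delta_pos": [0, 0, 0], "rotation": [-8.3, 0, 0], "claw": -0.35}, {"delta_pos": [0, 2.3, -0.4], "rotation": [0, 0, 0], "claw": -0.35}, {"delta_pos": [0, 4.0, -0.7], "rotation": [0, 0, 0], "claw": -0.35}, {"delta_pos": [0, 4.2, -0.8], "rotation": [0, 0, 0], "claw": -0.35}, {"delta_pos": [0, 4.2, -0.8], "rotation": [0, 0, 0], "claw": -0.35}, {"delta_pos": [0, 4.0, -0.6], "rotation": [0, 0, 0], "claw": -0.35}, {"delta_pos": [0, 2.4, -0.4], "rotation": [0, 0, 0], "claw": -0.35}, {"delta_pos": [0, 0, 0], "rotation": [0, 0, 0], "claw": -0.35}, {"delta_pos": [0, 0, 0], "rotation": [0, 0, 0], "claw": -0.35}]}}

```text
time_s: 22.02
eef_pos: [612.0, 202.3, 104.0]
orientation: [[-0.002, 0.985, 0.171], [-0.001, 0.171, -0.985], [-1.0, -0.002, 0.001]]
contact_force: [0.3, 0.1, -1.5]
gripper_width: 39.3
```

```bash
python3 go.py 613.6 204 22 99.8; python3 - <<'E'
from h import *
from plant import vision
m=vision.camera_model('wrist');i=vision.get_image('wrist')
c=np.array([621.5,205.3,12.]);a=np.radians(9.75);ex=np.array([np.cos(a),np.sin(a),0]);ey=np.array([-ex[1],ex[0],0])
P=proj(m,np.array([c+s*75*ex+t*ey for s,t in((1,-110),(-1,-110),(-1,110),(1,110))]))
cv2.polylines(i,[P.astype(np.int32)],True,(255,0,255),1)
cv2.imwrite('pics/w7.png',i)
E
```

```text
t 22.02 p [612.  202.3 104. ] jaw -80.2 w 39.3 F [ 0.3  0.1 -1.5] q1,q6 0.63 1.11
tilt [-0.002 -0.001 -1.   ] rot_x 0.0 delta cm after rot [ 8.2   0.2  -0.15] (opposite turn: -180.0)
```

View pics/w7.png

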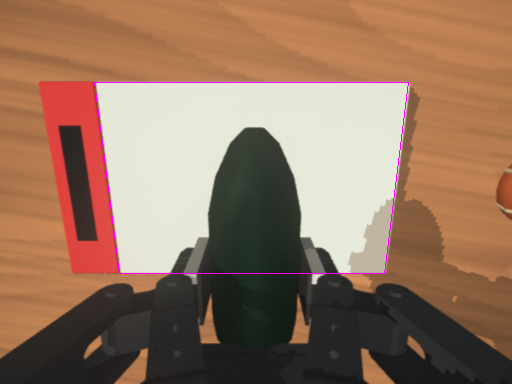

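The outline predicted for the white part coincides with its edges, so the board pose is right. Lowering.

{"method": "send_rows", "body": {"series": [{"delta_pos": [3.0, 0.2, -0.15], "rotation": [0, 0, 0], "claw": -0.35}, {"delta_pos": [3.0, 0, 0], "rotation": [0, 0, 0], "claw": -0.35}, {"delta_pos": [1.5, 0, 0], "rotation": [0, 0, 0], "claw": -0.35}, {"delta_pos": [0.6, 0, 0], "rotation": [0, 0, 0], "claw": -0.35}, {"delta_pos": [0.2, 0, 0], "rotation": [0, 0, 0], "claw": -0.35}, {"delta_pos": [0, 0, 0], "rotation": [0, 0, 0], "claw": -0.35}, {"delta_pos": [0, 0, 0], "rotation": [0, 0, 0], "claw": -0.35}]}}

```text
time_s: 22.95
eef_pos: [615.0, 204.6, 23.3]
orientation: [[0.001, 0.985, 0.171], [0.001, 0.171, -0.985], [-1.0, 0.001, -0.0]]
contact_force: [1.2, -0.9, 0.5]
gripper_width: 39.0
```

{"method": "send_rows", "body": {"series": [{"delta_pos": [0.2, 0, 0], "rotation": [0, 0, 0], "claw": -0.35}, {"delta_pos": [0.15, 0, 0], "rotation": [0, 0, 0], "claw": -0.35}, {"delta_pos": [0, 0, 0], "rotation": [0, 0, 0], "claw": -0.35}, {"delta_pos": [0, 0, 0], "rotation": [0, 0, 0], "claw": -0.35}]}}

```text
time_s: 23.45
eef_pos: [614.5, 204.4, 18.8]
orientation: [[-0.0, 0.985, 0.171], [-0.0, 0.171, -0.985], [-1.0, -0.0, 0.0]]
contact_force: [1.0, -0.0, -0.7]
gripper_width: 38.7
```

{"method": "send_rows", "body": {"series": [{"delta_pos": [0.07, 0, 0], "rotation": [0, 0, 0], "claw": -0.35}, {"delta_pos": [0.06, 0, 0], "rotation": [0, 0, 0], "claw": -0.35}, {"delta_pos": [0, 0, 0], "rotation": [0, 0, 0], "claw": -0.35}]}}

```text
time_s: 23.82
eef_pos: [614.6, 204.4, 18.7]
orientation: [[0.0, 0.985, 0.171], [-0.0, 0.171, -0.985], [-1.0, 0.0, 0.0]]
contact_force: [-3.5, -0.6, 5.4]
gripper_width: 39.3
```

{"method": "send_rows", "body": {"series": [{"delta_pos": [0, 0, 0], "rotation": [0, 0, 0], "claw": 0.0}, {"delta_pos": [0, 0, 0], "rotation": [0, 0, 0], "claw": 0.3}, {"delta_pos": [0, 0, 0], "rotation": [0, 0, 0], "claw": 0.7}, {"delta_pos": [0, 0, 0], "rotation": [0, 0, 0], "claw": 1}, {"delta_pos": [0, 0, 0], "rotation": [0, 0, 0], "claw": 1}, {"delta_pos": [0, 0, 0], "rotation": [0, 0, 0], "claw": 1}, {"delta_pos": [-2, 0, 0], "rotation": [0, 0, 0], "claw": 1}, {"delta_pos": [-5, 0, 0], "rotation": [0, 0, 0], "claw": 1}, {"delta_pos": [-5, 0, 0], "rotation": [0, 0, 0], "claw": 1}, {"delta_pos": [-2, 0, 0], "rotation": [0, 0, 0], "claw": 1}, {"delta_pos": [0, 0, 0], "rotation": [0, 0, 0], "claw": 1}]}}

```text
time_s: 25.2
eef_pos: [615.4, 204.9, 160.8]
orientation: [[0.004, 0.985, 0.171], [0.002, 0.171, -0.985], [-1.0, 0.004, -0.002]]
contact_force: [0.4, 0.1, -0.8]
gripper_width: 85.4
```

```bash
python3 go.py 356.6 -286.5 170 90; python3 - <<'E'
from h import *
from plant import vision
m=vision.camera_model('wrist');i=vision.get_image('wrist')
c=np.array([621.5,205.3,12.]);a=np.radians(9.75);ex=np.array([np.cos(a),np.sin(a),0]);ey=np.array([-ex[1],ex[0],0])
S=SH['poblano'];H=cv2.convexHull(proj(m,c+np.outer(S[:,0],ex)+np.outer(S[:,1],ey)+np.outer(S[:,2],[0,0,1])).astype(np.int32))
cv2.polylines(i,[H],True,(255,0,255),1)
cv2.imwrite('pics/w8.png',i)
E
```

```text
t 25.20 p [615.4 204.9 160.8] jaw -80.2 w 85.4 F [ 0.4  0.1 -0.8] q1,q6 0.63 1.11
tilt [ 0.004  0.002 -1.   ] rot_x 9.8 delta cm after rot [ -1.14 -25.88  49.13] (opposite turn: -170.2)
```

View pics/w8.png

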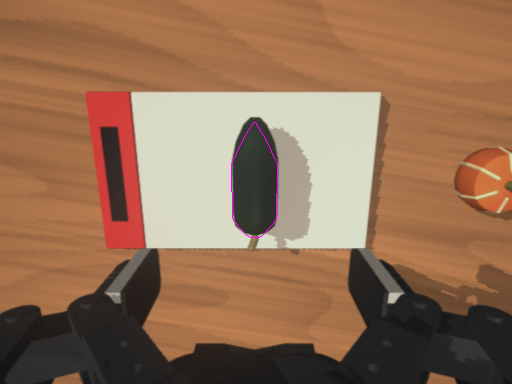

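The pepper lies exactly on the planned outline, upright and centred. Now the onion.

{"method": "send_rows", "body": {"series": [{"delta_pos": [0, 0, 0], "rotation": [9.8, 0, 0], "claw": 1}, {"delta_pos": [0, -1.3, 2.5], "rotation": [0, 0, 0], "claw": 1}, {"delta_pos": [0, -2.2, 4.2], "rotation": [0, 0, 0], "claw": 1}, {"delta_pos": [0, -2.2, 4.2], "rotation": [0, 0, 0], "claw": 1}, {"delta_pos": [0, -2.2, 4.2], "rotation": [0, 0, 0], "claw": 1}, {"delta_pos": [0, -2.2, 4.2], "rotation": [0, 0, 0], "claw": 1}, {"delta_pos": [0, -2.2, 4.2], "rotation": [0, 0, 0], "claw": 1}, {"delta_pos": [0, -2.2, 4.2], "rotation": [0, 0, 0], "claw": 1}, {"delta_pos": [0, -2.2, 4.2], "rotation": [0, 0, 0], "claw": 1}, {"delta_pos": [0, -2.2, 4.2], "rotation": [0, 0, 0], "claw": 1}, {"delta_pos": [0, -2.2, 4.2], "rotation": [0, 0, 0], "claw": 1}, {"delta_pos": [0, -2.2, 4.2], "rotation": [0, 0, 0], "claw": 1}, {"delta_pos": [0, -1.6, 2.8], "rotation": [0, 0, 0], "claw": 1}, {"delta_pos": [0, -1.0, 1.8], "rotation": [0, 0, 0], "claw": 1}, {"delta_pos": [0, 0, 0], "rotation": [0, 0, 0], "claw": 1}, {"delta_pos": [0, 0, 0], "rotation": [0, 0, 0], "claw": 1}]}}

```text
time_s: 27.25
eef_pos: [355.6, -286.3, 156.6]
orientation: [[-0.002, 1.0, 0.001], [0.001, 0.001, -1.0], [-1.0, -0.002, -0.001]]
contact_force: [0.5, 0.3, -0.6]
gripper_width: 85.5
```

```bash
python3 go.py 356.6 -286.5 1 90; python3 - <<'E'
from h import *
from plant import vision
m=vision.camera_model('wrist');i=vision.get_image('wrist')
p=proj(m,np.array([[356.6,-286.5,15.]]))[0];print(p.round(),p)
k=mask(i,'onion',p,50);f=fit('onion',[(m,k)],0,[356,-286]);print(f)
cv2.polylines(i,[cv2.convexHull(proj(m,SH['onion']+[*f[0],0]).astype(np.int32))],True,(255,0,255),1)
cv2.imwrite('pics/w9.png',cv2.resize(i,(768,576)))
E
```

```text
t 27.25 p [ 355.6 -286.3  156.6] jaw -90.0 w 85.5 F [ 0.5  0.3 -0.6] q1,q6 -0.23 1.80
tilt [-0.002  0.001 -1.   ] rot_x 0.0 delta cm after rot [15.56  0.12  0.04] (opposite turn: -180.0)
[254. 182.] [254.06726785 182.06390819]
(array([ 356.37339675, -288.9843496 ]), array([-0., -0.]), [(2577, 2507)])
```

View pics/w9.png

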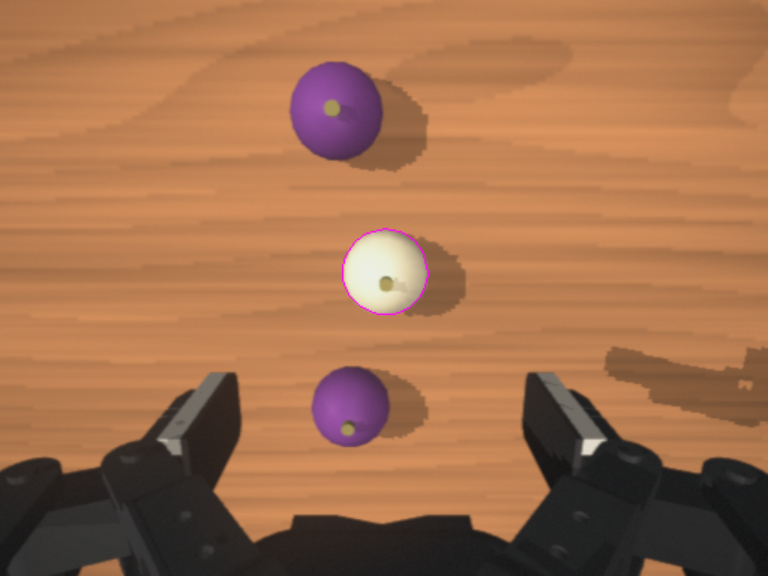

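The cream onion is at (385,272) with its brown tip, between the purples at (336,110) and (350,406). Cream-white is the one described, and the fit outline matches. The fingers will go left and right of it, clear of the purples.

{"method": "send_rows", "body": {"series": [{"delta_pos": [4.5, 0.1, 0.15], "rotation": [0, 0, 0], "claw": 1}, {"delta_pos": [4.5, 0, 0], "rotation": [0, 0, 0], "claw": 1}, {"delta_pos": [4.0, 0, 0], "rotation": [0, 0, 0], "claw": 1}, {"delta_pos": [1.8, 0, 0], "rotation": [0, 0, 0], "claw": 1}, {"delta_pos": [0.7, 0, 0], "rotation": [0, 0, 0], "claw": 1}, {"delta_pos": [0, 0, 0], "rotation": [0, 0, 0], "claw": 0.5}, {"delta_pos": [0, 0, 0], "rotation": [0, 0, 0], "claw": 0.2}, {"delta_pos": [0, 0, 0], "rotation": [0, 0, 0], "claw": 0}, {"delta_pos": [0, 0, 0], "rotation": [0, 0, 0], "claw": -0.1}, {"delta_pos": [0, 0, 0], "rotation": [0, 0, 0], "claw": -0.1}, {"delta_pos": [0, 0, 0], "rotation": [0, 0, 0], "claw": -0.1}], "force": 30}}

```text
time_s: 28.68
eef_pos: [357.8, -288.6, 4.2]
orientation: [[0.002, 1.0, 0.001], [-0.001, 0.001, -1.0], [-1.0, 0.002, 0.001]]
contact_force: [-0.3, 1.9, 5.8]
gripper_width: 50.8
```

{"method": "send_rows", "body": {"series": [{"delta_pos": [-1.0, 0, 0], "rotation": [0, 0, 0], "claw": -0.1}, {"delta_pos": [-3.0, 0, 0], "rotation": [0, 0, 0], "claw": -0.1}, {"delta_pos": [-4.0, 0, 0], "rotation": [0, 0, 0], "claw": -0.1}, {"delta_pos": [-4.0, 0, 0], "rotation": [0, 0, 0], "claw": -0.1}, {"delta_pos": [0, 0, 0], "rotation": [0, 0, 0], "claw": -0.1}]}}

```text
time_s: 29.3
eef_pos: [358.4, -289.1, 126.7]
orientation: [[0.006, 1.0, 0.001], [-0.003, 0.001, -1.0], [-1.0, 0.006, 0.003]]
contact_force: [0.1, -0.9, -1.3]
gripper_width: 49.9
```

```bash
python3 go.py 610.5 269.4 120 90;python3 go.py 610.5 269.4 120 9.75
```

```text
t 29.30 p [ 358.4 -289.1  126.7] jaw -90.0 w 49.9 F [ 0.1 -0.9 -1.3] q1,q6 -0.24 1.81
tilt [ 0.006 -0.003 -1.   ] rot_x 0.0 delta cm after rot [  0.67  25.21 -55.85] (opposite turn: -180.0)
t 29.30 p [ 358.4 -289.1  126.7] jaw -90.0 w 49.9 F [ 0.1 -0.9 -1.3] q1,q6 -0.24 1.81
tilt [ 0.006 -0.003 -1.   ] rot_x 80.3 delta cm after rot [  0.67 -50.77 -34.3 ] (opposite turn: -99.7)
```

{"method": "send_rows", "body": {"series": [{"delta_pos": [0, 1.0, -2.2], "rotation": [0, 0, 0], "claw": -0.1}, {"delta_pos": [0, 1.9, -4.2], "rotation": [0, 0, 0], "claw": -0.1}, {"delta_pos": [0, 1.9, -4.2], "rotation": [0, 0, 0], "claw": -0.1}, {"delta_pos": [0, 1.9, -4.2], "rotation": [0, 0, 0], "claw": -0.1}, {"delta_pos": [0, 1.9, -4.2], "rotation": [0, 0, 0], "claw": -0.1}, {"delta_pos": [0, 1.9, -4.2], "rotation": [0, 0, 0], "claw": -0.1}, {"delta_pos": [0, 1.9, -4.2], "rotation": [0, 0, 0], "claw": -0.1}, {"delta_pos": [0, 1.9, -4.2], "rotation": [0, 0, 0], "claw": -0.1}, {"delta_pos": [0, 1.9, -4.2], "rotation": [0, 0, 0], "claw": -0.1}, {"delta_pos": [0, 1.9, -4.2], "rotation": [0, 0, 0], "claw": -0.1}, {"delta_pos": [0, 1.9, -4.2], "rotation": [0, 0, 0], "claw": -0.1}, {"delta_pos": [0, 1.9, -4.2], "rotation": [0, 0, 0], "claw": -0.1}, {"delta_pos": [0, 1.9, -4.2], "rotation": [0, 0, 0], "claw": -0.1}, {"delta_pos": [0, 1.2, -3.2], "rotation": [0, 0, 0], "claw": -0.1}, {"delta_pos": [0, 0, 0], "rotation": [0, 0, 0], "claw": -0.1}]}}

```text
time_s: 31.18
eef_pos: [606.0, 271.5, 120.2]
orientation: [[-0.003, 1.0, 0.002], [-0.002, 0.002, -1.0], [-1.0, -0.003, 0.002]]
contact_force: [1.0, -0.1, -0.1]
gripper_width: 50.1
```

{"method": "send_rows", "body": {"series": [{"delta_pos": [0, 0, 0], "rotation": [10, 0, 0], "claw": -0.1}, {"delta_pos": [0, 0, 0], "rotation": [10, 0, 0], "claw": -0.1}, {"delta_pos": [0, 0, 0], "rotation": [10, 0, 0], "claw": -0.1}, {"delta_pos": [0, 0, 0], "rotation": [10, 0, 0], "claw": -0.1}, {"delta_pos": [0, 0, 0], "rotation": [10, 0, 0], "claw": -0.1}, {"delta_pos": [0, 0, 0], "rotation": [10, 0, 0], "claw": -0.1}, {"delta_pos": [0, 0, 0], "rotation": [10, 0, 0], "claw": -0.1}, {"delta_pos": [0, 0, 0], "rotation": [10, 0, 0], "claw": -0.1}, {"delta_pos": [0, 0, 0], "rotation": [0, 0, 0], "claw": -0.1}, {"delta_pos": [0, 0, 0], "rotation": [0, 0, 0], "claw": -0.1}]}}

```text
time_s: 32.42
eef_pos: [606.3, 269.5, 122.3]
orientation: [[-0.0, 0.177, -0.984], [-0.0, -0.984, -0.177], [-1.0, 0.0, 0.001]]
contact_force: [0.3, 0.3, -1.5]
gripper_width: 50.4
```

```bash
python3 go.py 610.5 269.4 20 9.75
```

```text
t 32.42 p [606.3 269.5 122.3] jaw -169.8 w 50.4 F [ 0.3  0.3 -1.5] q1,q6 0.72 -0.54
tilt [-0. -0. -1.] rot_x 0.5 delta cm after rot [10.23  0.08 -0.42] (opposite turn: -179.5)
```

{"method": "send_rows", "body": {"series": [{"delta_pos": [3.0, 0.15, -0.4], "rotation": [0.5, 0, 0], "claw": -0.1}, {"delta_pos": [4.0, 0, 0], "rotation": [0, 0, 0], "claw": -0.1}, {"delta_pos": [2.0, 0, 0], "rotation": [0, 0, 0], "claw": -0.1}, {"delta_pos": [0.9, 0, 0], "rotation": [0, 0, 0], "claw": -0.1}, {"delta_pos": [0.3, 0, 0], "rotation": [0, 0, 0], "claw": -0.1}, {"delta_pos": [0, 0, 0], "rotation": [0, 0, 0], "claw": -0.1}, {"delta_pos": [0, 0, 0], "rotation": [0, 0, 0], "claw": -0.1}]}}

```text
time_s: 33.3
eef_pos: [611.3, 269.5, 21.9]
orientation: [[0.002, 0.166, -0.986], [0.001, -0.986, -0.166], [-1.0, -0.001, -0.002]]
contact_force: [0.7, -0.5, -1.7]
gripper_width: 49.9
```

{"method": "send_rows", "body": {"series": [{"delta_pos": [0.2, 0, 0], "rotation": [0, 0, 0], "claw": -0.1}, {"delta_pos": [0.15, 0, 0], "rotation": [0, 0, 0], "claw": -0.1}, {"delta_pos": [0, 0, 0], "rotation": [0, 0, 0], "claw": -0.1}, {"delta_pos": [0, 0, 0], "rotation": [0, 0, 0], "claw": -0.1}]}}

```text
time_s: 33.8
eef_pos: [610.7, 269.1, 17.1]
orientation: [[-0.0, 0.166, -0.986], [-0.0, -0.986, -0.166], [-1.0, 0.0, 0.0]]
contact_force: [0.9, -0.3, -0.0]
gripper_width: 50.2
```

{"method": "send_rows", "body": {"series": [{"delta_pos": [0.06, 0, 0], "rotation": [0, 0, 0], "claw": -0.1}, {"delta_pos": [0.05, 0, 0], "rotation": [0, 0, 0], "claw": -0.1}, {"delta_pos": [0, 0, 0], "rotation": [0, 0, 0], "claw": -0.1}]}}

```text
time_s: 34.17
eef_pos: [610.8, 269.1, 16.3]
orientation: [[0.0, 0.166, -0.986], [-0.0, -0.986, -0.166], [-1.0, 0.0, -0.0]]
contact_force: [-0.9, -0.4, 1.1]
gripper_width: 50.0
```

{"method": "send_rows", "body": {"series": [{"delta_pos": [0.07, 0, 0], "rotation": [0, 0, 0], "claw": -0.1}, {"delta_pos": [0, 0, 0], "rotation": [0, 0, 0], "claw": -0.1}]}}

```text
time_s: 34.42
eef_pos: [610.7, 269.2, 16.2]
orientation: [[0.0, 0.166, -0.986], [-0.0, -0.986, -0.166], [-1.0, 0.0, -0.0]]
contact_force: [-3.1, -0.4, 5.6]
gripper_width: 50.1
```

Contact. Release, rise, then retreat toward the base so the cameras can see.

{"method": "send_rows", "body": {"series": [{"delta_pos": [0, 0, 0], "rotation": [0, 0, 0], "claw": 0.2}, {"delta_pos": [0, 0, 0], "rotation": [0, 0, 0], "claw": 0.5}, {"delta_pos": [0, 0, 0], "rotation": [0, 0, 0], "claw": 0.8}, {"delta_pos": [0, 0, 0], "rotation": [0, 0, 0], "claw": 1}, {"delta_pos": [0, 0, 0], "rotation": [0, 0, 0], "claw": 1}, {"delta_pos": [0, 0, 0], "rotation": [0, 0, 0], "claw": 1}, {"delta_pos": [-2, 0, 0], "rotation": [0, 0, 0], "claw": 1}, {"delta_pos": [-4, 0, 0], "rotation": [0, 0, 0], "claw": 1}, {"delta_pos": [-4, 0, 0], "rotation": [0, 0, 0], "claw": 1}, {"delta_pos": [-4, 0, 0], "rotation": [0, 0, 0], "claw": 1}, {"delta_pos": [0, 0, 3], "rotation": [0, 0, 0], "claw": 1}, {"delta_pos": [0, 0, 4], "rotation": [0, 0, 0], "claw": 1}, {"delta_pos": [0, 0, 4], "rotation": [0, 0, 0], "claw": 1}, {"delta_pos": [0, 0, 4], "rotation": [0, 0, 0], "claw": 1}, {"delta_pos": [0, 0, 4], "rotation": [0, 0, 0], "claw": 1}, {"delta_pos": [0, -4, 0], "rotation": [0, 0, 0], "claw": 1}, {"delta_pos": [0, -4, 0], "rotation": [0, 0, 0], "claw": 1}, {"delta_pos": [0, -4, 0], "rotation": [0, 0, 0], "claw": 1}, {"delta_pos": [0, -4, 0], "rotation": [0, 0, 0], "claw": 1}, {"delta_pos": [0, 0, 0], "rotation": [0, 0, 0], "claw": 1}]}}

```text
time_s: 36.92
eef_pos: [396.3, 397.4, 156.3]
orientation: [[0.001, 0.168, -0.986], [0.001, -0.986, -0.168], [-1.0, -0.0, -0.001]]
contact_force: [-1.0, -0.8, 0.0]
gripper_width: 85.5
```

```bash
python3 - <<'E'
from h import *
from plant import vision
for n in('top','side'):
    m=vision.camera_model(n);i=vision.get_image(n)
    u=proj(m,np.array([[610.5,269.4,15.]]))[0]
    cv2.imwrite(f'pics/{n}f.png',cv2.resize(i,(800,600),interpolation=cv2.INTER_CUBIC))
E
```

```text
(no output)
```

View pics/topf.png

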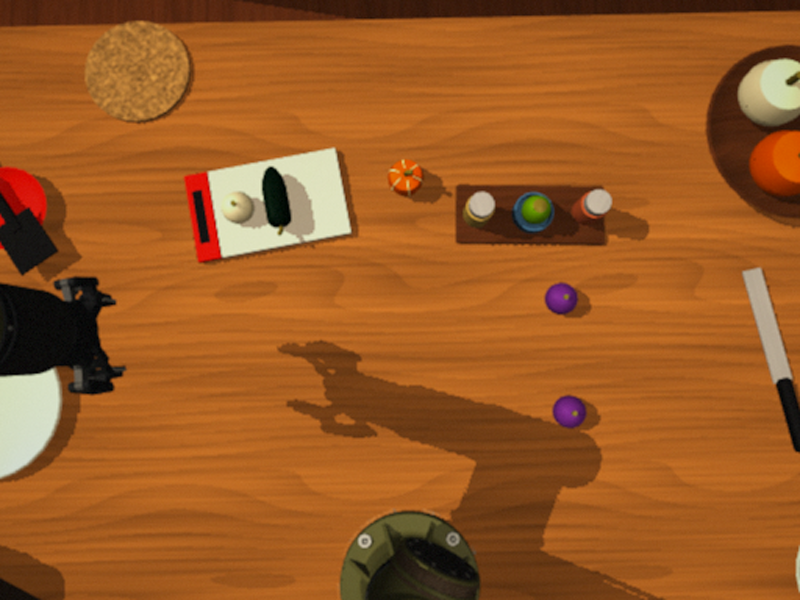

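View pics/sidef.png

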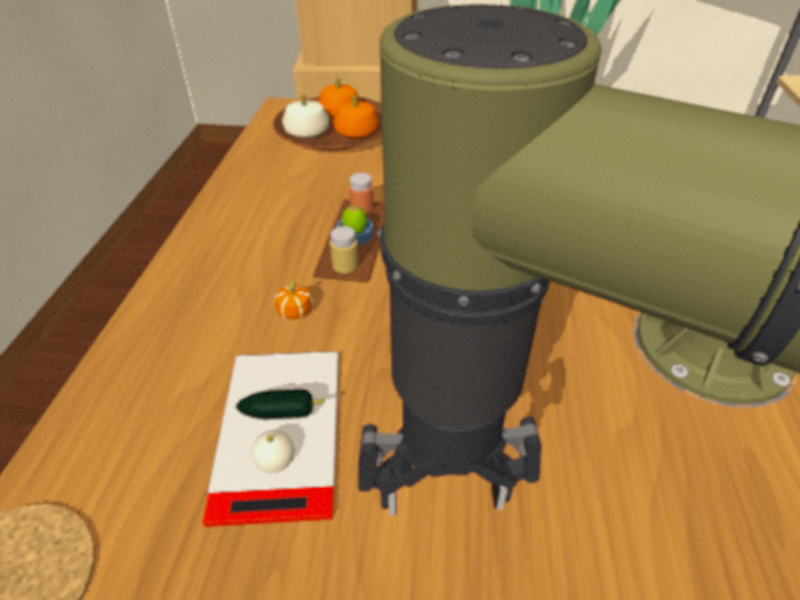

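The final views show everything in place. The tomatillo is upright in the bowl between the jars, the pepper lies across the board at (277,197), and the onion is upright at (237,207). Jars (480,205) and (594,205), pumpkin (405,177) and both purples are where they started.

```bash
python3 -c "
from plant import order
print(order.close_job())"
```

```text
the job is handed in; nothing more can be done
None
```

The job is done in the order asked and handed in at about 37 s of the 112 s allowed. The close call gives no verdict.

- **Bowl:** it stands at the middle of the tray, at about (592, -218) mm, between the two jars.
- **Tomatillo:** it stands upright in the bowl.
- **Poblano:** it lies across the middle of the white part of the board and matched its planned outline in the wrist view.
- **Onion:** the cream one is cut side down on the white, 65 mm from the pepper's centre line toward the red end. That leaves equal gaps of about 19 mm to the pepper and to the red end.

I lowered each piece until I felt a light contact of about 5–6 N, then released it.

The last top and side pictures show all four things in place. The jars, pumpkin and both purple onions look unmoved, and the gripper is open and clear of everything.

- **Bowl check failed:** an automatic fit of the bowl's position after placing failed because its outline was only partly picked up. I relied on the wrist and top pictures instead.
- **Jar disagreement:** the cameras' jar positions differed by up to 7 mm along the tray, so the bowl's "midway" position is good to a few millimetres.

I viewed 13 pictures.

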